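# Feed an offcut through the self-closing flap of the offcut bin

### The job

Put the offcut lying on the feed ledge away into the offcut bin without gripping or lifting it: with one finger push the long red push plate at the left of the ledge outward, to the left, so that the self-closing flap opens, and while that finger keeps it open push the offcut forward along the ledge with the other finger, through the doorway, until it drops into the bin. Then let the flap close fully behind it, and leave everything else on the bench alone.

Things in the scene. Friction and masses are not known exactly. Their poses are not given: they have to be found in the camera images.
- offcut_bin: Fixed plywood and grey box, mm. Origin on the bench, mid doorway; x into the bin (away from the robot), y left, z up. Doorway 56 wide, open at the top, between posts 142 tall at x 0 to 6. Inside: x 0 to 115, y -38 to 38, floor z 6. Roof (top z 147) from x 45 on. Feed ledge before it: x -165 to 0, y -38 to 38, top z 100, guide rails 8 tall leaving a track 54 wide.
- ledge_edge (a point): Top of the ledge at its inner end, mid doorway: x 0, y 0, z 100 mm in the bin's frame, same axes. Here the ledge ends in a straight drop into the bin: a block whose middle is pushed about 10 mm or more past it tips and falls in.
- flap (a joint): Red self-closing flap, rad: 0 closed, 1.31 open, sprung shut. It turns on a shaft along the bin's x at y +48, z 95 mm. Its blade (4 mm, x 8 to 12, just behind the posts) turns in its own plane up to the left, so pushing straight at it does nothing. Doorway clear from 0.95 on; the open blade reaches z 182 mm at most. Closes by itself when let go.
- push_bar (a point): Middle of the black rubber bar (radius 4, 146 long along the bin's x) on the tip of the flap's red push plate, left of the ledge. Plate: x -158 to -8 mm, 55 from shaft to tip; at flap value q it leans q - 0.44 rad to the left of upright (closed: 25 degrees in over the ledge, bar at y 25, z 145). Push it left (+y), 2 to 8 N, to open; a finger can slide along it.
- offcut: Reddish-brown wood offcut 90 x 45 x 30 mm tall, 55 to 95 g, lying lengthwise on the ledge between the rails. Origin mid underside; its own y axis is its 90 mm length, along the bin's x (other way round). At the start its middle is 55 to 75 mm before the ledge's inner end.
- tape_measure: Bystander: tape measure (yellow, 81 x 33 x 66 tall); origin under its middle. Leave alone.
- sanding_block: Bystander: cork-faced sanding block (112 x 65 x 36 tall); origin under its middle. Leave alone.
- spring_clamp: Bystander: orange spring clamp lying flat (126 x 62 x 25 tall); origin under its middle. Leave alone.
- masking_tape: Bystander: roll of tape lying flat (96 across, 25 tall); origin under its middle. Leave alone.

How it is judged:
On the way, in this order (a step that is already met when the one before it is completed fails the run):
1. the flap is pushed open (0.85 rad or more) with the offcut still on the ledge before the doorway (value of joint flap above 0.85 rad and x of offcut in the frame of offcut_bin below -0.035 m), for 0.2 s.
2. with the flap still open (0.7 rad or more) the offcut is pushed into the doorway (its middle within 25 mm of the edge) (value of joint flap above 0.7 rad and x of offcut in the frame of offcut_bin above -0.025 m and z of offcut in the frame of offcut_bin above 0.085 m), for 0.05 s.
3. the offcut is down inside the bin (x of offcut in the frame of offcut_bin between 0 and 0.12 m and y of offcut in the frame of offcut_bin between -0.045 and 0.045 m and z of offcut in the frame of offcut_bin below 0.075 m), for 0.2 s.
At the end, for the whole second after the job is handed in: The offcut rests inside the bin (the middle of its underside within the bin's walls and more than 25 mm below the ledge) and the flap has closed to within 0.08 rad (all of step 3 and value of joint flap below 0.08 rad and linear speed of offcut below 0.02 m/s); the robot touches nothing.
It fails at once if the offcut is lifted more than 20 mm off the ledge (z of offcut in the frame of offcut_bin above 0.12 m).
It fails at once if a bystander is shifted by more than 20 mm (distance of any of tape_measure, sanding_block, spring_clamp, masking_tape from where it was at the start of the episode above 0.02 m).
It also fails if it takes over 38 s, if anything falls off the work surface, if the arm or the gripper's body presses on something with over 40 N, if the wrist force passes 120 N, or if a joint passes its speed limit or range.

### The arm

A 6-joint arm with a two-finger parallel gripper is mounted at the origin on a cart in front of the work surface, level with it; the furniture and walls round the work are solid. World frame = base frame: x ahead of the robot, y to its left, z up, the work surface at z = 0. Lengths are in m, angles in rad, forces in N, time in s.
With the tool pointing down it reaches from about 0.3 to 1 m from the base axis. Payload 5.1 kg.
Tool frame: the origin (TCP) lies midway between the tips of the shut fingers; the grasp point (between the pads) lies 19 mm behind it (env.pinch_z is the distance from the TCP to the grasp point, in m); z points along the fingers, y is the direction in which the jaws open and shut (so a half turn about z gives the same grasp; the last joint's range is limited). The gripper opens to 95 mm and grips with 3 to 60 N. Pads are 20 mm wide; open, the fingers measure 119 mm over their backs; the gripper's body (75 mm by 180 mm) begins 59 mm behind the grasp point.
Start: joints at [-1.238, 0.124, 1.65, -0, 1.367, -0.083], TCP at [0.263, -0.595, 0.215] pointing down, gripper open.
Joint ranges: [-2.61, 2.61], [-1.02, 2.33], [0.03, 2.71], [-1.35, 4.49], [0.32, 2.68], [-2.91, 2.91]. Speed limits (rad/s): [2.57, 2.57, 3.14, 3.14, 3.14, 3.14].

### API

Orientations are given as a unit quaternion [x, y, z, w].
In Python, from cell import sensors, optics, workorder, env gives the robot as it stands.
- The arm moves only by the tool arm_command, never from a script. Its argument "plan" is text: rows parted by semicolons, each of 6 numbers parted by spaces: the shift along the tool's x, y, z in mm, then the turn, a rotation vector about the tool's x, y, z in degrees. In form: x y z wx wy wz; .... A call has exactly 8 rows; each row shifts and turns the pose as measured when the row begins, along the tool's axes as they then stand; what a row does not reach is not made up. A row lasts 1/12 s, in which the tool goes at most 41.7 mm and 7.16 degrees, less where a joint would pass 70% of its speed; a pose out of reach is approached as far as the arm can. A call is refused whole if a number of a shift passes 41.7 or a number of a turn 7.16, either way. A call with a gripper value outside its range is refused whole. "grip" is the opening, from 0 (shut) to 1 (fully open), set as the call begins (left out, the last holds). The fingers move at their own pace and stop on an object; "grip_force" is the grip in N (left out, the last holds). Time passes only in rows, so rows that do not move let the fingers close, or fill a call up. It gives the time, the measured TCP pose, the force and the opening at its end, in the units of the state.
- sensors.get_obs(): the state, without advancing time (a new reading comes with each control period).
- optics.capture(name): name is "scene" or "top" or "wrist"; returns a dict with "color" (480x640x3 uint8, red, green, blue), "range_z" (480x640 float32, m along the optical axis (not along the pixel's ray), 0 where there is no reading), "fx", "fy", "cx", "cy" (pixels), "T" (4x4, takes a point from camera to world coordinates); the wrist camera has in their place "mount" (4x4, takes a point from camera to tool coordinates, whose origin is the TCP and whose axes are the flange's). Camera axes: x right, y down, z forward; pixel columns grow to the right and rows downward; lengths in m; the calibration is good to about 2 mm. A picture is of the moment at which its call begins: read the wrist's pose just before it.
- workorder.finish_job(): hands the job in, once; it reports no verdict.
The state is a dict: "clock": time; "joint_positions": joint angles; "dq": joint speeds; "tau": joint torques, N m; "tool_pos": TCP position; "ee_rot": TCP orientation; "ft_force": force on the tool from outside, world axes, zero at the start; "moment": the same for the moment, N m; "grip_width": finger opening in m.
Only numpy, scipy, OpenCV 4.12 (cv2) and the standard library are available. Lean on these libraries where they do the work, as an engineer would, in place of code of your own. Each camera call takes 0.05 s, during which the arm holds its last target.

## Working session

There is one attempt and no reset: what is moved stays moved. The work goes in short steps, Python scripts to look and compute and a tool call to move; the robot and the scene stay as the last step left them, time stands still between calls to the robot, and variables do not carry over. Pictures are saved under pics/ and viewed, and the job is handed in when it is done.

Besides the shell and the picture viewer there is one more tool, called after "Request:" as name(argument=value, ...), one argument or row to a line, values as JSON. arm_command: Moves the arm, as the interface text tells. Its arguments: {"type":"object","properties":{"plan":{"type":"string"},"grip":{"type":"number"},"grip_force":{"type":"number"}},"required":["plan"]}

```bash
ls; mkdir -p pics
python3 - <<'E'
from cell import sensors, optics, workorder, env
import cv2,numpy as np
print(sensors.get_obs())
for n in ("scene","top"):
    c=optics.capture(n)
    cv2.imwrite(f"pics/{n}0.png",c["color"][:,:,::-1]); np.savez(f"{n}0.npz",**c)
    print(n,c["fx"],c["cx"],c["cy"],np.round(c["T"],3).tolist())
E
```

```text
pics
{'clock': 0.0, 'joint_positions': array([-1.23756051e+00,  1.24510845e-01,  1.65164899e+00,  2.11616314e-05,
        1.36750411e+00, -8.25863977e-02]), 'dq': array([-0.00081231, -0.00204029,  0.00163999,  0.00234705,  0.00111958,
       -0.00345556]), 'tau': array([-1.78604125e-03, -4.17601275e+01, -3.59937000e+01,  7.73400511e-02,
        4.93523385e-02, -1.67945809e-04]), 'tool_pos': array([ 0.2623411 , -0.59401359,  0.21339813]), 'ee_rot': array([ 9.78464149e-01,  2.06414235e-01, -1.19172951e-04, -1.02881750e-03]), 'ft_force': array([-0.84892232, -0.26543482, -0.01535806]), 'moment': array([-0.02673191,  0.02008197,  0.00682452]), 'grip_width': 0.09476237069136488}
scene 604.5168868871497 323.642741121305 232.56083636883494 [[0.681, -0.401, 0.613, -0.52], [-0.732, -0.35, 0.584, -0.933], [-0.019, -0.846, -0.532, 1.061], [0.0, 0.0, 0.0, 1.0]]
top 606.4700847296092 312.69275857293974 239.11225665968962 [[-0.033, -0.979, 0.2, 0.212], [-0.999, 0.034, -0.001, 0.078], [-0.005, -0.2, -0.98, 1.659], [0.0, 0.0, 0.0, 1.0]]
```

View pics/scene0.png

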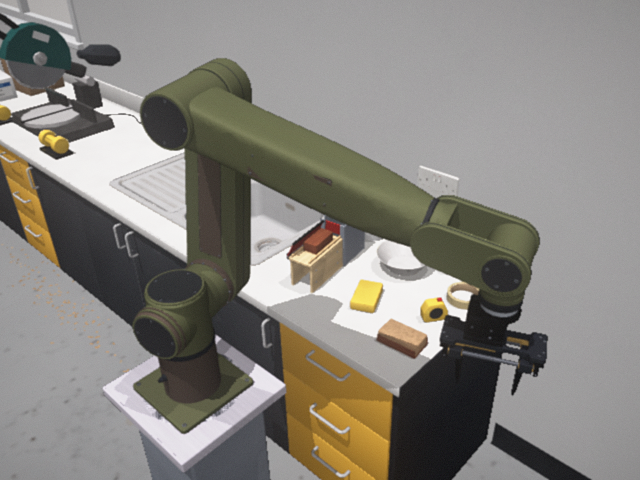

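View pics/top0.png

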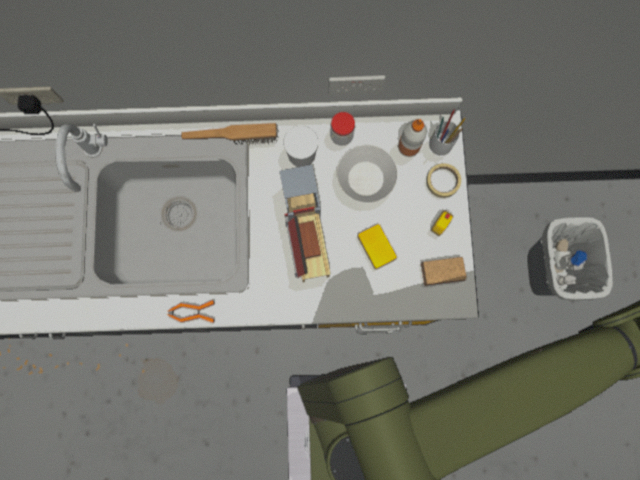

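The scene view shows the bin between sink and bowl. In the top view the bin stretches from the grey roof (about 298,180) to the ledge's near end (about 312,275), with the red plate on its left at about (297,245) and the offcut at about (310,238). I'll zoom in and measure.

```bash
cat > h.py <<'E'
import numpy as np,cv2
def pts(c):
    z=c["range_z"]; v,u=np.mgrid[:480,:640]
    P=np.stack([(u-c["cx"])/c["fx"]*z,(v-c["cy"])/c["fy"]*z,z],-1)
    return P@c["T"][:3,:3].T+c["T"][:3,3]
def ray(c,u,v,h):
    d=c["T"][:3,:3]@np.array([(u-c["cx"])/c["fx"],(v-c["cy"])/c["fy"],1]);o=c["T"][:3,3]
    return o+d*(h-o[2])/d[2]
E
python3 - <<'E'
import numpy as np,cv2
from h import *
c=dict(np.load("top0.npz")); 
im=c["color"][155:290,265:345,::-1]; cv2.imwrite("pics/topz.png",cv2.resize(im,None,fx=4.4,fy=4.4,interpolation=cv2.INTER_CUBIC))
P=pts(c)
for r in range(165,285,5):
    print(r,[ (int(1000*P[r,u,2])) for u in range(280,336,3)])
s=dict(np.load("scene0.npz")); im=s["color"][210:300,270:380,::-1]; cv2.imwrite("pics/scz.png",cv2.resize(im,None,fx=6,fy=6,interpolation=cv2.INTER_CUBIC))
E
```

```text
165 [0, -2, -1, -3, -3, 14, 23, 23, 22, 13, 140, -5, 7, -3, -1, 1659, 1, 4, -8]
170 [0, 147, 146, 148, 146, 151, 154, 150, 146, 149, 146, -3, 5, -3, 0, -1, -2, -2, 0]
175 [147, 147, 152, 150, 145, 150, 141, 146, 150, 151, 150, 144, -2, 8, 2, -5, 2, 1, 0]
180 [-2, 147, 147, 151, 138, 141, 145, 144, 153, 151, 146, 141, -3, -1, 0, 4, 0, 1, 4]
185 [4, 158, 149, 146, 145, 149, 148, 145, 141, 150, 149, 147, 0, 0, 2, -2, -3, 0, 0]
190 [6, 146, 154, 141, 138, 148, 146, 142, 150, 152, 148, 141, 146, 0, 6, -1, 1, 6, 2]
195 [4, 4, 148, 148, 148, 141, 147, 151, 6, 3, 2, 8, 145, -4, -1, -1, 4, -3, 4]
200 [3, 0, 138, 1, 5, 2, 3, 0, 6, 3, 5, 6, 114, -8, 2, 3, 5, 1, 4]
205 [3, 1, 140, 5, 1, 8, 1, 7, 5, 7, 3, 5, 68, 137, 1, 2, 0, -1, 0]
210 [2, 0, 1, 6, 8, 137, 138, 134, 130, 122, 114, 119, 1659, 131, -3, 0, 2, 0, -9]
215 [4, -2, 113, 142, 138, 7, 0, 10, 1, 6, 7, 102, 105, 82, 3, 0, 0, 2, 0]
220 [-2, 4, 97, 89, 129, 149, 95, 101, 101, 97, 105, 105, 103, 1659, 0, -1, -7, 3, 6]
225 [-1, -2, 102, 106, 125, 144, 151, 130, 124, 131, 132, 131, 104, 102, -4, -1, 0, 0, 2]
230 [0, 4, -7, 105, 114, 141, 140, 1
[... 186 characters left out ...]
, 132, 131, 134, 100, 98, 2, -1, 4, 0]
245 [1, -2, 6, 0, 100, 117, 134, 148, 131, 128, 134, 132, 132, 97, 108, 0, 2, 1, -2]
250 [2, 0, -3, 0, 101, 115, 133, 151, 123, 131, 139, 129, 129, 132, 109, 102, 8, 0, -3]
255 [0, -1, 2, -3, 97, 114, 127, 153, 128, 127, 125, 133, 125, 114, 94, 99, 4, -6, 4]
260 [1, -7, -2, 8, 1, 107, 123, 138, 146, 97, 104, 100, 104, 97, 95, 113, -2, 2, 6]
265 [-3, 6, 1, 4, 0, 98, 118, 131, 147, 101, 102, 102, 103, 99, 101, 107, 105, -4, 0]
270 [0, 4, 2, -2, 4, 93, 116, 129, 145, 95, 98, 100, 97, 97, 101, 97, 98, 0, 4]
275 [0, 4, 0, 4, 0, 108, 107, 125, 105, 108, 100, 103, 100, 98, 94, 98, 55, -8, 5]
280 [-3, 4, -4, -3, -3, 0, 0, 7, 45, 4, -1, 0, 3, -1, -3, 0, 4, 1, 1]
```

View pics/topz.png

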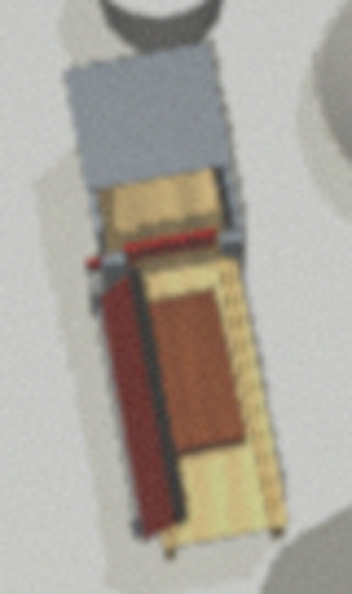

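View pics/scz.png

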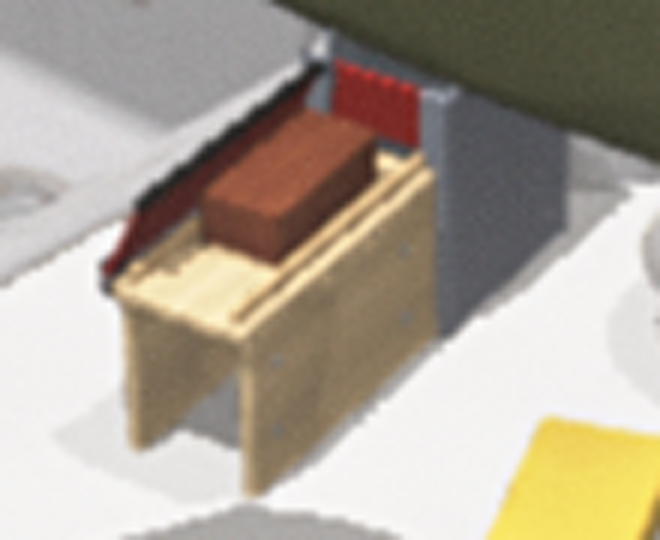

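Run:
```python
import numpy as np,cv2
from h import *
c=dict(np.load("top0.npz")); P=pts(c)
hsv=cv2.cvtColor(c["color"],cv2.COLOR_RGB2HSV); 
Z=P[...,2]; box=np.zeros((480,640),bool); box[160:285,270:340]=1
def rep(name,m,h):
    m=(m&box).astype(np.uint8)
    n,l,s,_=cv2.connectedComponentsWithStats(m); k=1+np.argmax(s[1:,4]); m=(l==k)
    v,u=np.nonzero(m); W=np.array([ray(c,a,b,h)[:2] for a,b in zip(u,v)]).astype(np.float32)*1000
    (cx,cy),sz,a=cv2.minAreaRect(W); bx=cv2.boxPoints(((cx,cy),sz,a))
    print(name,len(u),(round(cx,1),round(cy,1)),np.round(sz,1),round(a,1),np.round(bx).tolist(),'mean',W.mean(0), 'hmed',np.median(Z[m]))
    return m
H,S,V=[hsv[...,i].astype(int) for i in range(3)]
print(hsv[240,312],hsv[245,296],hsv[240,303],hsv[180,298],hsv[265,320])
off=rep("off",((H<12)|(H>170))&(S>120)&(V>80)&(Z>115)&(Z<0.2)&(np.arange(640)[None]>300),.13) if 0 else rep("off",(H>3)&(H<14)&(S>100)&(V>60)&(abs(Z-.129)<.014),.13)
roof=rep("roof",(abs(Z-.147)<.012)&(np.arange(480)[:,None]<200),.147)
black=rep("black",(V<70)&(Z>.12),.148)
wood=rep("wood",(H>14)&(H<30)&(S>50)&(abs(Z-.1)<.016),.1)
def edge(pts,h): return [np.round(1000*ray(c,*p,h)).tolist() for p in pts]
f=lambda x,y:(265+(x+.5)/4.4-.5,155+(y+.5)/4.4-.5)
print("ledge R near, L near, R far(108)",edge([f(275,535)],.104),edge([f(168,550)],.104),edge([f(235,262)],.108))
print("posts",edge([f(98,275),f(240,235)],.142)); print("roof front",edge([f(95,190),f(225,168)],.147))
```

```text
[ 10 136 133] [  1 123 108] [ 11 140 131] [101  14 147] [ 25  79 203]
off 530 (525.7, 85.2) [90.2 40.8] 9.5 [[478.0, 98.0], [485.0, 58.0], [574.0, 72.0], [567.0, 113.0]] mean [525.04474  85.20227] hmed 0.1300770711096998
roof 970 (667.0, 107.7) [94.  87.5] 8.9 [[614.0, 144.0], [627.0, 57.0], [720.0, 72.0], [707.0, 158.0]] mean [674.8819   108.396576] hmed 0.1471215760607315
black 82 (509.3, 107.6) [144.7   4.8] 9.1 [[438.0, 99.0], [438.0, 94.0], [581.0, 117.0], [580.0, 121.0]] mean [511.89294  108.172554] hmed 0.14932487631886837
wood 823 (514.3, 82.7) [168.4  74.7] 8.0 [[426.0, 108.0], [436.0, 34.0], [603.0, 57.0], [592.0, 131.0]] mean [498.9755    68.262054] hmed 0.10063422400980748
ledge R near, L near, R far(108) [[431.0, 42.0, 104.0]] [[425.0, 105.0, 104.0]] [[596.0, 59.0, 108.0]]
posts [[583.0, 140.0, 142.0], [604.0, 56.0, 142.0]]
roof front [[633.0, 141.0, 147.0], [643.0, 64.0, 147.0]]
```

Bar, ledge and offcut all agree: the bin's yaw is about 9.0°, its origin about (595.5, 95.7) mm, and the offcut's middle about x = -70 mm. Next come a helper and the transit.

```bash
cat >> h.py <<'E'
from scipy.spatial.transform import Rotation as R
O=np.array([.5955,.0957,0]); RB=R.from_euler('z',9.0,degrees=True)
def state(tgt=None,tilt=0):
    from cell import sensors
    o=sensors.get_obs(); p=RB.inv().apply(o["tool_pos"]-O)*1000
    rt=R.from_quat(o["ee_rot"]); want=RB*R.from_euler('x',180,degrees=True)*R.from_euler('x',tilt,degrees=True)
    print("t",round(o["clock"],2),"bin-frame TCP",p.round(1),"F(bin)",RB.inv().apply(o["ft_force"]).round(1),"w",round(o["grip_width"]*1000,1))
    print("joints",np.round(o["joint_positions"],2),"turn still (tool,deg)",np.degrees((rt.inv()*want).as_rotvec()).round(2))
    if tgt is not None:
        d=np.array(tgt)-p; print("shift now",rt.inv().apply(RB.apply(d)).round(1),"shift after turn",want.inv().apply(RB.apply(d)).round(1))
E
python3 -c "
from h import *; state((-132,-31,230))
from cell import optics; c=optics.capture('wrist'); print(np.round(c['mount'],3).tolist())"
```

```text
t 0.1 bin-frame TCP [-437.  -629.2  213.6] F(bin) [-0.5 -0.8 -0.7] w 95.4
joints [-1.24  0.12  1.65 -0.    1.37 -0.08] turn still (tool,deg) [-1.000e-01  1.000e-02  1.483e+01]
shift now [ 447.9 -500.3  -15.5] shift after turn [ 305.  -598.2  -16.4]
[[-0.001, -0.971, -0.24, 0.069], [1.0, -0.001, 0.0, -0.001], [-0.0, -0.24, 0.971, -0.169], [0.0, 0.0, 0.0, 1.0]]
```

Request:
arm_command(
  plan="0 0 -5 0 0 7.1; 0 0 -5 0 0 7.1; 18 -35 0 0 0 0; 18 -35 0 0 0 0; 18 -35 0 0 0 0; 18 -35 0 0 0 0; 18 -35 0 0 0 0; 18 -35 0 0 0 0",
  grip=0.63,
  grip_force=60,
)

```text
clock: 0.82
tool_pos: [0.335, -0.3662, 0.2186]
ee_rot: [0.997, 0.072, -0.002, -0.004]
ft_force: [1.3, 0.0, 0.9]
grip_width: 0.0602
```

```bash
python3 -c "
from h import *; state((-132,-31,230))"
```

```text
t 0.82 bin-frame TCP [-329.6 -415.5  218.6] F(bin) [ 1.3 -0.2  0.9] w 60.2
joints [-0.94 -0.22  1.98  0.    1.4   0.49] turn still (tool,deg) [-0.5   0.18 -0.72]
shift now [ 192.7 -387.    -8.7] shift after turn [ 197.6 -384.5  -11.4]
```

Request:
arm_command(
  plan="18 -36 -1 0 0 0; 18 -36 -1 0 0 0; 18 -36 -1 0 0 0; 18 -36 -1 0 0 0; 18 -36 -1 0 0 0; 18 -36 -1 0 0 0; 18 -36 -1 0 0 0; 18 -36 -1 0 0 0",
)

```text
clock: 1.48
tool_pos: [0.435, -0.0483, 0.2271]
ee_rot: [0.998, 0.07, -0.001, -0.004]
ft_force: [1.4, -1.3, -0.4]
grip_width: 0.0602
```

```bash
python3 -c "
from h import *; state((-132,-31,200),15)"
```

```text
t 1.48 bin-frame TCP [-181.  -117.1  227.1] F(bin) [ 1.2 -1.5 -0.4] w 60.2
joints [-0.24 -0.38  2.08  0.01  1.44  1.19] turn still (tool,deg) [14.48 -0.04 -1.02]
shift now [ 47.5 -86.7  27.8] shift after turn [ 49.  -76.1  48.5]
```

Request:
arm_command(
  plan="12 -22 4 5 0 -0.5; 12 -22 6 5 0 -0.5; 12 -20 8 4.5 0 0; 6 -12 10 0 0 0; 4 -4 8 0 0 0; 0 0 4 0 0 0; 0 0 0 0 0 0; 0 0 0 0 0 0",
)

```text
clock: 2.15
tool_pos: [0.4674, 0.0593, 0.1971]
ee_rot: [0.987, 0.087, -0.012, -0.136]
ft_force: [-0.6, -0.3, 0.3]
grip_width: 0.0595
```

Run:
```python
from h import *; state((-132,-31,122),15)
from cell import optics
c=optics.capture('wrist'); cv2.imwrite('pics/w1.png',c['color'][:,:,::-1])
c=optics.capture('top'); np.savez('top1.npz',**c); cv2.imwrite('pics/top1.png',cv2.resize(c['color'][150:290,255:345,::-1],None,fx=4.2,fy=4.2,interpolation=2))
```

```text
t 2.15 bin-frame TCP [-132.2  -16.   197.1] F(bin) [-0.6 -0.2  0.3] w 59.5
joints [-0.15 -0.24  2.05  0.26  1.43  1.19] turn still (tool,deg) [-0.71  0.25  1.05]
shift now [-0.1 34.8 68.2] shift after turn [ 0.2 34.  68.6]
```

View pics/w1.png

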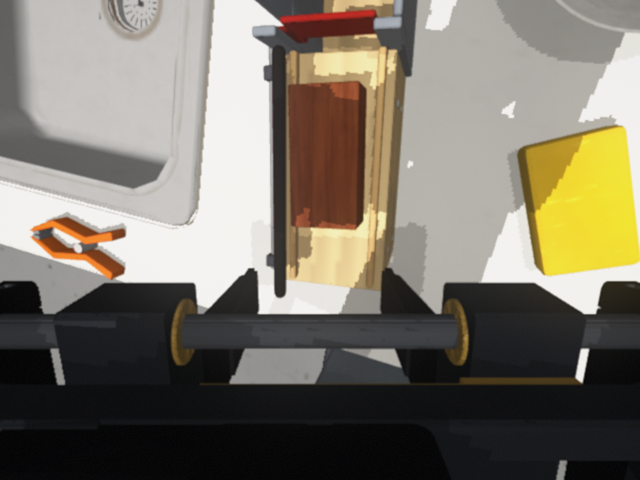

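View pics/top1.png

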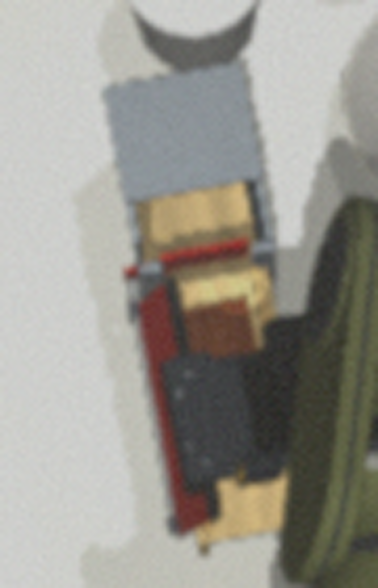

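The wrist view shows the bar from (280,48) to (280,295), the offcut's near edge at v≈228 (u 290–362), and fingertips either side of the bar. So I must move right before descending. First I'll cross-check the positions with this view.

Run:
```python
from h import *
from cell import optics,sensors
state((-132,-34,122),15)
o=sensors.get_obs(); c=optics.capture('wrist')
T=np.eye(4); T[:3,:3]=R.from_quat(o["ee_rot"]).as_matrix(); T[:3,3]=o["tool_pos"]; c["T"]=T@c["mount"]
b=lambda u,v,h: (RB.inv().apply(ray(c,u,v,h)-O)*1000).round(1)
print("offcut near L,R top",b(292,226,.13),b(362,228,.13)," far",b(290,84,.13),b(362,82,.13))
print("bar ends",b(280,50,.147),b(280,293,.147)); print("ledge near R",b(378,287,.1), "posts", b(264,32,.142),b(388,25,.142))
P=pts(c); print(P[150,330,2],P[260,330,2],P[150,280,2])
```

```text
t 2.25 bin-frame TCP [-132.1  -16.2  197.5] F(bin) [-0.4 -1.2  0.5] w 59.5
joints [-0.15 -0.24  2.05  0.26  1.43  1.2 ] turn still (tool,deg) [-0.71  0.2   1.03]
shift now [-0.3 37.6 67.8] shift after turn [ 0.1 36.7 68.3]
offcut near L,R top [-114.6   23.5  130. ] [-112.4  -23.9  130. ]  far [-25.4  24.8 130. ] [-25.4 -19.9 130. ]
bar ends [-10.1  24.5 147. ] [-156.5   25.8  147. ]
ledge near R [-162.5  -33.2  100. ] posts [  1.   36.3 142. ] [  0.3 -34.5 142. ]
0.1287292585168425 0.09934032326406877 0.1487656225481902
```

Request:
arm_command(
  plan="0 19 0 -0.3 0 0.5; 0 19 0 -0.3 0 0.5; 0 3 16 0 0 0; 0 1 18 0 0 0; 0 0 18 0 0 0; 0 0 12 0 0 0; 0 0 6 0 0 0; 0 0 0 0 0 0",
)

```text
clock: 2.97
tool_pos: [0.4756, 0.0311, 0.1222]
ee_rot: [0.989, 0.076, -0.005, -0.128]
ft_force: [-0.2, 0.0, -0.3]
grip_width: 0.0598
```

Run:
```python
from h import *; state((-130,34,122),15)
from cell import optics
c=optics.capture('wrist'); cv2.imwrite('pics/w2.png',c['color'][:,:,::-1])
```

```text
t 2.97 bin-frame TCP [-128.5  -45.   122.2] F(bin) [-0.2  0.  -0.3] w 59.8
joints [-0.2  -0.16  2.11  0.26  1.28  1.14] turn still (tool,deg) [ 0.28 -0.62 -0.17]
shift now [ -2.  -76.4  20.2] shift after turn [ -1.5 -76.3  20.6]
```

View pics/w2.png

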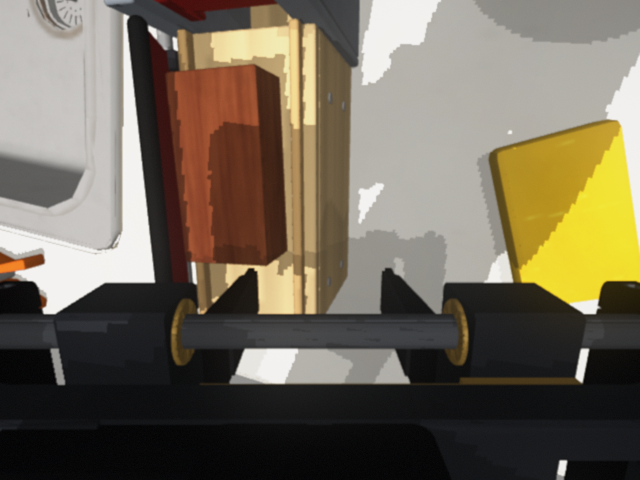

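The left finger is right of the bar and the right finger is outside the ledge. Neither touches anything. Sweep left now.

Request:
arm_command(
  plan="-2 -8 1 0 0 0; -1 -9 2 0 0 0; 0 -9 2 0 0 0; 0 -9 2 0 0 0; 0 -9 2 0 0 0; 0 -9 2 0 0 0; 0 -9 2.5 0 0 0; 0 -6 2 0 0 0",
)

```text
clock: 3.68
tool_pos: [0.4657, 0.1039, 0.1335]
ee_rot: [0.989, 0.077, 0.002, -0.125]
ft_force: [-0.1, -1.8, -0.0]
grip_width: 0.0599
```

Run:
```python
from h import *; state((-130,34,122),15)
from cell import optics
c=optics.capture('wrist'); cv2.imwrite('pics/w3.png',c['color'][:,:,::-1])
```

```text
t 3.68 bin-frame TCP [-126.9   28.4  133.5] F(bin) [-0.3 -1.8 -0. ] w 59.9
joints [-0.05 -0.21  2.13  0.26  1.26  1.28] turn still (tool,deg) [ 0.7  -1.33  0.07]
shift now [-3.4 -2.6 12.5] shift after turn [-3.1 -2.4 12.6]
```

View pics/w3.png

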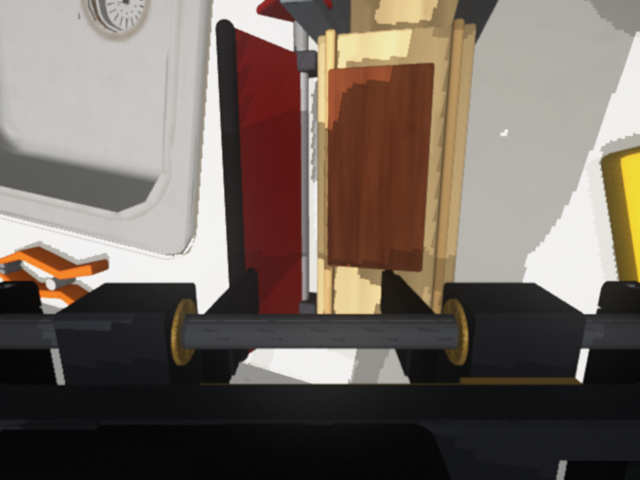

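The flap is open, with the plate pushed left (bar at about u 225–240). The right finger stands behind the offcut at about (390,275). The TCP is a little high, so I'll lower it and go slightly further left.

Request:
arm_command(
  plan="-2 -1 4 0 -0.7 0; -2 -1 4 0.3 -0.7 0; -1 -1 4 0.3 0 0; 0 -2 2 0 0 0; 0 -2 1 0 0 0; 0 0 0 0 0 0; 0 0 0 0 0 0; 0 0 0 0 0 0",
)

```text
clock: 4.4
tool_pos: [0.4598, 0.1162, 0.1199]
ee_rot: [0.988, 0.078, -0.011, -0.131]
ft_force: [-0.1, -1.0, 1.7]
grip_width: 0.06
```

```bash
cat >> h.py <<'E'
def wrist(name):
    from cell import optics,sensors
    o=sensors.get_obs(); c=optics.capture('wrist')
    T=np.eye(4); T[:3,:3]=R.from_quat(o["ee_rot"]).as_matrix(); T[:3,3]=o["tool_pos"]; c["T"]=T@c["mount"]
    cv2.imwrite(f'pics/{name}.png',c['color'][:,:,::-1]); np.savez(name+'.npz',**c)
    return c
def inb(c): return RB.inv().apply((pts(c)-O).reshape(-1,3)).reshape(480,640,3)*1000
def flap(c):
    B=inb(c); V=c["color"].max(-1); m=(B[...,0]>-90)&(B[...,0]<-20)&(B[...,1]>45)&(B[...,1]<110)&(B[...,2]>103)&(B[...,2]<158)&(c["range_z"]>0)
    hsv=cv2.cvtColor(c["color"],cv2.COLOR_RGB2HSV); red=m&(hsv[...,1]>130)&((hsv[...,0]<8)|(hsv[...,0]>172)); blk=m&(V<60)
    print("bar n",blk.sum(),"med y,z",np.median(B[blk][:,1:],0).round(1) if blk.any() else None)
    q=B[red]; 
    if len(q): print("plate n",len(q),"lean->q",round(float(np.median(np.arctan2(q[:,1]-48,q[:,2]-95)))+.44,3))
    if blk.any(): y,z=np.median(B[blk][:,1:],0); print("bar->q",round(np.arctan2(y-48,z-95)+.44,3))
def block(c):
    B=inb(c); hsv=cv2.cvtColor(c["color"],cv2.COLOR_RGB2HSV)
    m=(hsv[...,0]>3)&(hsv[...,0]<14)&(hsv[...,1]>100)&(abs(B[...,2]-130)<8)&(abs(B[...,1])<40)&(abs(B[...,0]+50)<120)
    if m.sum()>200: print("block n",m.sum(),"x range",np.percentile(B[m][:,0],[1,99]).round(1),"y",np.percentile(B[m][:,1],[1,99]).round(1))
E
python3 - <<'E'
from h import *; state((-130,34,121),15); c=wrist('w4'); flap(c); block(c)
E
```

```text
t 4.4 bin-frame TCP [-130.9   41.5  119.9] F(bin) [-0.2 -1.   1.7] w 60.0
joints [-0.03 -0.19  2.13  0.27  1.25  1.29] turn still (tool,deg) [-0.12  0.07  0.07]
shift now [ 0.8  7.  -3. ] shift after turn [ 0.9  7.  -3. ]
bar n 3073 med y,z [ 83.2 139.8]
plate n 13312 lean->q 1.136
bar->q 1.106
block n 26231 x range [-112.1  -25. ] y [-16.8  26.6]
```

View pics/w4.png

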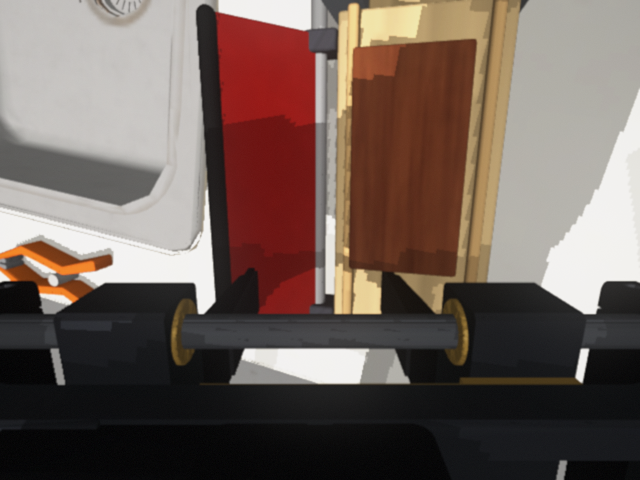

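The flap is at about 1.1–1.15 rad, and the right finger (bin y ≈ 6) is behind the middle of the offcut (y ≈ 5). Push forward.

Request:
arm_command(
  plan="4 0 0 0 0 0; 7 0 0 0 0 0; 7 0 0 0 0 0; 7 0 0 0 0 0; 7 0 0 0 0 0; 7 0 0 0 0 0; 7 0 0 0 0 0; 7 0 0 0 0 0",
)

```text
clock: 5.12
tool_pos: [0.5135, 0.1243, 0.1176]
ee_rot: [0.988, 0.079, -0.016, -0.13]
ft_force: [-1.9, -2.2, 1.6]
grip_width: 0.0602
```

Run:
```python
from h import *; state((-33,41,120),15); c=wrist('w5'); flap(c); block(c)
```

```text
t 5.12 bin-frame TCP [-76.6  41.1 117.6] F(bin) [-2.2 -1.9  1.6] w 60.2
joints [-0.01 -0.05  2.01  0.27  1.24  1.31] turn still (tool,deg) [-0.07  0.62  0.05]
shift now [43.5 -0.5 -2.8] shift after turn [43.6 -0.5 -2.3]
bar n 2878 med y,z [ 83.4 138.7]
plate n 9556 lean->q 1.171
bar->q 1.121
block n 26648 x range [-61.6  25.7] y [-16.7  26.9]
```

View pics/w5.png

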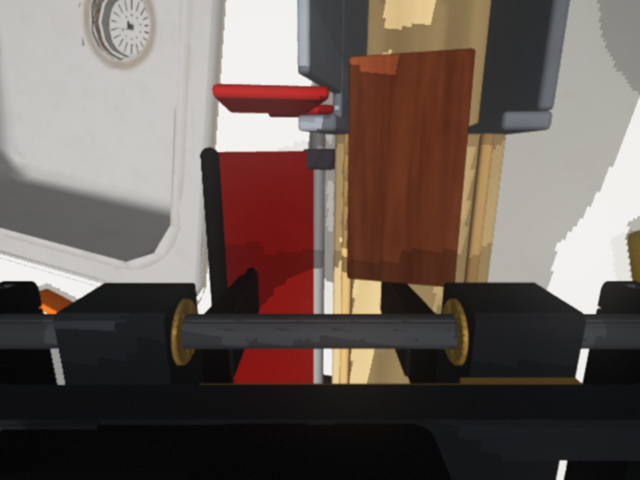

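The offcut's middle is at x ≈ -18 in the doorway with the flap at about 1.15 (blade up at (270,97)). Continue over the edge.

Request:
arm_command(
  plan="6 0 -0.5 0 0.2 0; 7 0 -0.5 0 0.2 0; 7 0 -0.5 0 0.2 0; 7 0 -0.5 0 0 0; 7 0 0 0 0 0; 6 0 0 0 0 0; 3 0 0 0 0 0; 0 0 0 0 0 0",
)

```text
clock: 5.83
tool_pos: [0.5629, 0.1314, 0.1196]
ee_rot: [0.988, 0.078, -0.009, -0.131]
ft_force: [-0.8, -2.2, 0.6]
grip_width: 0.0601
```

Run:
```python
from h import *; state((-33,41,120),15); c=wrist('w6'); flap(c); block(c)
```

```text
t 5.83 bin-frame TCP [-26.6  40.4 119.6] F(bin) [-1.1 -2.1  0.6] w 60.1
joints [0.   0.05 1.91 0.28 1.23 1.32] turn still (tool,deg) [-0.04 -0.18  0.06]
shift now [-6.4 -0.7 -0.2] shift after turn [-6.4 -0.7 -0.2]
bar n 404 med y,z [ 69.  140.1]
plate n 4143 lean->q 1.132
bar->q 0.876
```

View pics/w6.png

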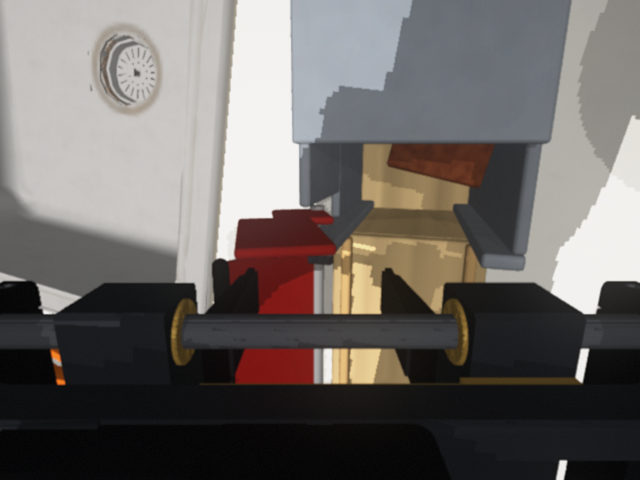

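The offcut has dropped into the bin (seen at (440,165), under the roof's edge). I'll check its height, then back off and let the flap close gently.

Run:
```python
from h import *; c=dict(np.load('w6.npz')); B=inb(c); hsv=cv2.cvtColor(c["color"],cv2.COLOR_RGB2HSV)
m=(hsv[...,0]>3)&(hsv[...,0]<14)&(hsv[...,1]>100); m[:140]=0; m[190:]=0; m[:,:385]=0; m[:,500:]=0
print(m.sum(),np.percentile(B[m],[2,50,98],axis=0).round(0))
```

```text
3363 [[ 27. -31.  94.]
 [ 37. -14.  96.]
 [ 44.  12.  97.]]
```

Request:
arm_command(
  plan="-10 0 -1 0 0 0; -10 1 -1 0 0 0; -10 2 -2 0 0 0; -6 6 -3 0 0 0; 0 9 -3 0 0 0; 0 9 -3 0 0 0; 0 9 -3 0 0 0; 0 9 -3 0 0 0",
)

```text
clock: 6.55
tool_pos: [0.5313, 0.0743, 0.1273]
ee_rot: [0.988, 0.078, -0.006, -0.131]
ft_force: [0.1, -0.8, -0.2]
grip_width: 0.0599
```

Run:
```python
from h import *; state((-62,-40,135),15); c=wrist('w7')
```

```text
t 6.55 bin-frame TCP [-66.7 -11.  127.3] F(bin) [ 0.  -0.9 -0.2] w 59.9
joints [-0.1  -0.04  1.99  0.27  1.26  1.22] turn still (tool,deg) [-0.03 -0.53  0.13]
shift now [  4.8  26.  -14.9] shift after turn [  4.7  26.  -14.9]
```

View pics/w7.png

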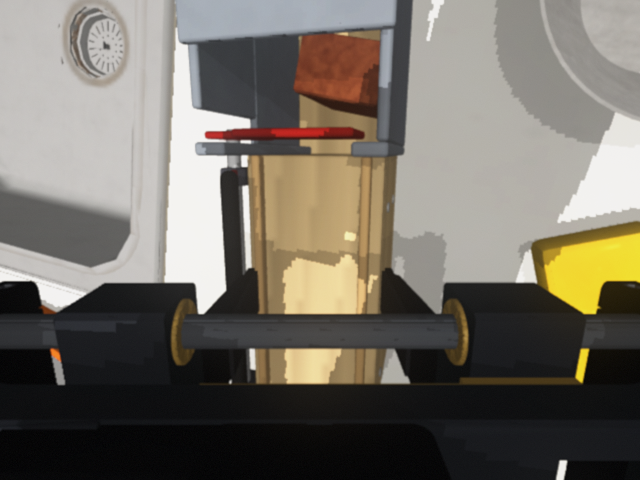

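The offcut now stands on end in the bin, its top at z ≈ 96, so its middle is at about z 51. The flap is following the finger shut. Continue right, then up.

Request:
arm_command(
  plan="0 9 -3 0 0 0; 0 9 -3 0 0 0; 0 9 -4 0 0 0; 0 6 -5 0 0 0; 0 0 -10 0 0 0; 0 0 -25 0 0 0; 0 0 -35 0 0 0; 0 0 -10 0 0 0",
)

```text
clock: 7.27
tool_pos: [0.5383, 0.0115, 0.2104]
ee_rot: [0.988, 0.076, -0.011, -0.133]
ft_force: [1.4, -0.6, 0.5]
grip_width: 0.0597
```

Run:
```python
from h import *; state((-100,-120,240),15); c=wrist('w8')
```

```text
t 7.27 bin-frame TCP [-69.6 -74.2 210.4] F(bin) [ 1.3 -0.8  0.5] w 59.7
joints [-0.21 -0.08  1.88  0.25  1.44  1.16] turn still (tool,deg) [-0.33  0.03 -0.2 ]
shift now [-30.3  36.4 -40.6] shift after turn [-30.4  36.5 -40.4]
```

View pics/w8.png

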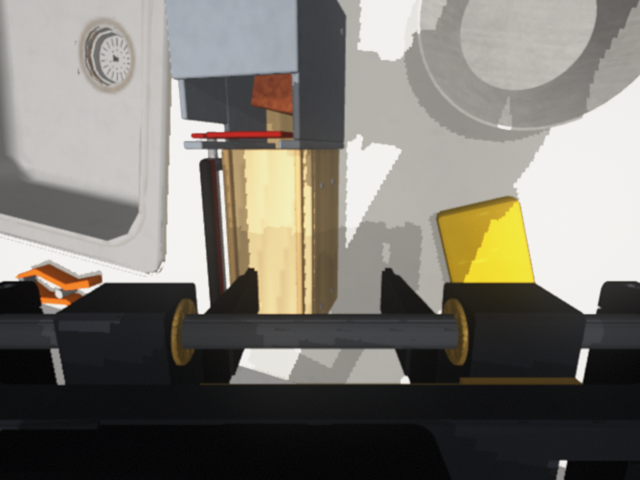

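The bar (about (210,220)) still looks left of the ledge, so the flap may be closing slowly. I'll withdraw a little and measure.

Request:
arm_command(
  plan="-6 8 -9 0 0 0; -6 8 -9 0 0 0; -6 8 -9 0 0 0; -6 8 -9 0 0 0; 0 0 0 0 0 0; 0 0 0 0 0 0; 0 0 0 0 0 0; 0 0 0 0 0 0",
)

```text
clock: 7.98
tool_pos: [0.5169, -0.0366, 0.2358]
ee_rot: [0.988, 0.075, -0.013, -0.134]
ft_force: [0.5, -0.2, -0.9]
grip_width: 0.0596
```

Run:
```python
from h import *; from cell import optics
state(); c=wrist('w9')
t=optics.capture('top'); s=optics.capture('scene'); np.savez('top9.npz',**t)
for n,k in (('w',c),('top',t)):
    B=inb(k); V=k["color"].max(-1)
    m=(B[...,0]>-145)&(B[...,0]<-25)&(abs(B[...,1]-50)<60)&(B[...,2]>112)&(B[...,2]<160)&(V<75)&(k["range_z"]>0)
    print(n,m.sum(),np.percentile(B[m],[10,50,90],axis=0).round(1).tolist() if m.any() else '')
    if n=='top': cv2.imwrite('pics/top9.png',cv2.resize(k['color'][150:290,255:345,::-1],None,fx=4.2,fy=4.2,interpolation=2))
```

```text
t 7.98 bin-frame TCP [ -98.3 -118.4  235.8] F(bin) [ 0.4 -0.3 -0.9] w 59.6
joints [-0.31 -0.12  1.88  0.24  1.51  1.08] turn still (tool,deg) [-15.44   0.28  -0.28]
w 2059 [[-127.3, 23.0, 118.7], [-78.5, 26.0, 145.3], [-35.0, 36.5, 148.0]]
top 73 [[-131.3, 24.0, 144.9], [-83.6, 25.6, 149.2], [-36.1, 27.2, 153.2]]
```

View pics/w9.png

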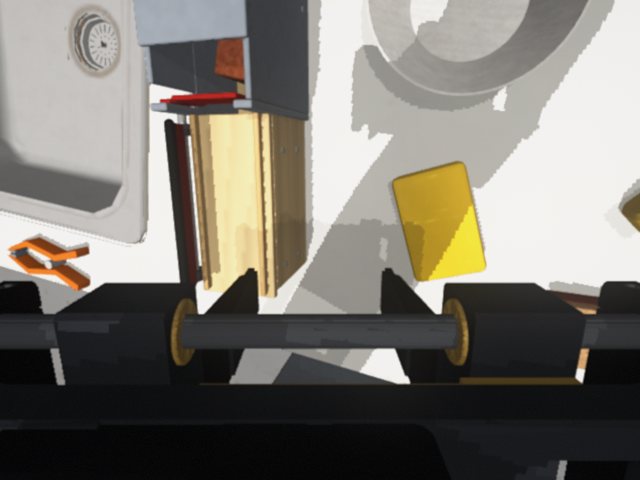

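View pics/top9.png

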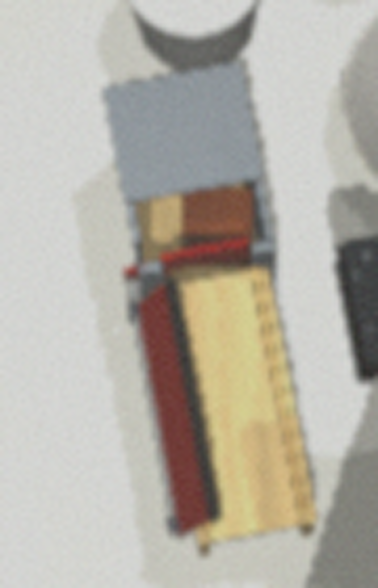

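Run:
```python
from h import *
for n in ('top0','top9'):
    k=dict(np.load(n+'.npz')); B=inb(k); V=k["color"].max(-1)
    m=(B[...,0]>-145)&(B[...,0]<-25)&(abs(B[...,1]-50)<60)&(B[...,2]>130)&(B[...,2]<160)&(V<75)
    print(n,'bar',m.sum(),np.median(B[m],0).round(1))
    hsv=cv2.cvtColor(k["color"],cv2.COLOR_RGB2HSV)
    m=(hsv[...,0]>3)&(hsv[...,0]<14)&(hsv[...,1]>100)&(B[...,0]>12)&(B[...,0]<50)&(abs(B[...,1])<40)&(B[...,2]<120)
    if m.any(): print('offcut',m.sum(),np.percentile(B[m],[5,50,95],axis=0).round(0).tolist())
a,b=[dict(np.load(n+'.npz'))["color"].astype(int) for n in('top0','top9')]
for nm,sl in dict(spo=np.s_[215:275,350:400],tape=np.s_[205:240,428:458],cork=np.s_[250:290,418:470],ring=np.s_[160:200,422:466],clamp=np.s_[295:325,165:220]).items(): print(nm,np.abs(a[sl]-b[sl]).max(-1).mean().round(1))
```

```text
top0 bar 90 [-84.4  25.5 148.4]
offcut 19 [[43.0, -29.0, -1.0], [46.0, -3.0, 6.0], [47.0, 23.0, 12.0]]
top9 bar 73 [-83.6  25.6 149.2]
offcut 149 [[26.0, -32.0, 73.0], [38.0, -13.0, 96.0], [48.0, 8.0, 101.0]]
spo 114.3
tape 39.9
cork 32.0
ring 32.6
clamp 12.3
```

The bar is back at its starting place (y 25.6 against 25.5 at the start). The offcut's visible top is at z ≈ 96, so it stands on the bin floor, unchanged since it fell. Handing in.

```bash
python3 -c "
from cell import workorder; print(workorder.finish_job())"
```

```text
the job is handed in; nothing more can be done
None
```

The offcut is in the bin, the flap has closed behind it, and I handed the job in at about 8 s of the 38 s allowed.

**What I did:** With the fingers 60 mm apart and the tool tilted 15°, the left finger pushed the bar left until the flap stood at about 1.1–1.15 rad. It held the flap there while the right finger pushed the offcut from x ≈ -70 mm through the doorway and over the edge. I then backed off to the right so the flap closed gently, and withdrew.

**Last checks:**
- **Flap:** the bar is back at y 25.6 mm, against 25.5 mm at the start, so the flap is shut.
- **Offcut:** it stands on end inside the bin with its top at z ≈ 96 mm, which puts its middle at about z 51 mm. Its top was at the same height in the picture taken just after it fell.
- **Arm:** it is clear of everything, and the force readings I took stayed within about 3 N.
- **Bystanders:** this check was inconclusive. I compared the before and after top views for changes, but differences showed over all of them, probably because the arm and its shadow had moved. The arm passed well above them and no contact force showed.
- **One odd reading:** late in the push, one flap estimate gave 0.88 rad instead of 1.13. It came from the bar, which the finger mostly hid by then; the plate reading from the same image gave 1.13.

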